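# Scrub the parts cup, then hold the sprung tilt-out bin at 40 degrees

### The arm

A 6-joint arm with a two-finger parallel gripper is mounted at the origin on the work surface. World frame = base frame: x ahead of the robot, y to its left, z up, the work surface at z = 0. Lengths are in m, angles in degrees, forces in N, time in s.
With the tool pointing down it reaches from about 0.25 to 0.725 m from the base axis. Payload 9.7 kg.
Tool frame: the origin (TCP) lies between the finger pads; the fingertips stand bot.tcp_to_tips ahead of it and the grasp point (between the pads) lies 2 mm behind it (bot.tcp_to_tips is the distance from the TCP to the fingertips, in m); z points along the fingers, y is the line along which they close (so a half turn about z gives the same grasp; the last joint's range is limited). The gripper opens to 85 mm and grips with 20 to 120 N. Pads are 22 mm wide; open, the fingers measure 114 mm over their backs; the gripper's body (76 mm by 85 mm) begins 54 mm behind the grasp point. The pads swing forward as they close: fully open they stand 13 mm farther back than shut.
Start: joints at [-66.807, 4.979, 10.078, 95.1, 0, 90], TCP at [0.217, -0.506, 0.248] pointing down, gripper open.
Joint ranges: [-179.16, 179.16], [-48.56, 103.87], [-65.8, 70.77], [-126.05, 130.52], [-82.76, 87.17], [-180, 180]. Speed limits (degrees/s): [127.2, 127.2, 147.25, 180, 180, 180].

### API

Orientations are given as [roll, pitch, yaw] about the fixed x, y, z axes, in that order (R = Rz(yaw) Ry(pitch) Rx(roll)).
In Python, from workcell import sensors, camera, camera_params, bot gives the robot as it stands.
- The arm moves only by the tool apply_moves, never from a script. Its argument "motion" is a list of rows, each an object with "jaw": the opening, from -1 (shut) to 1 (fully open); "xyz": the shift along the tool's x, y, z in mm, a list of three; "twist": the turn about the tool's z in rad. A call has 1 to 5 rows; each row is the pose to reach, as a shift and turn from the pose commanded when the call began, along the tool's axes at that moment; what a row does not reach only later rows make up. A row lasts 1/8 s, in which the tool goes at most 62.5 mm and 10.7 degrees, less where a joint would pass 70% of its speed; a pose out of reach is approached as far as the arm can. A call with a gripper value outside its range is refused whole. The fingers move at their own pace and stop on an object; "grip_force" is the grip in N (left out, the last holds). Time passes only in rows, so rows that repeat a pose let the fingers close. It gives the time, the measured TCP pose, the force, the opening and the grip force at its end, in the units of the state.
- sensors.get_obs(): the state, without advancing time (a new reading comes with each control period).
- camera(name): name is "scene" or "top"; returns (picture, depth): 400x640x3 uint8, red, green, blue; 400x640 float32, m along the optical axis (not along the pixel's ray), 0 where there is no reading.
- camera_params(name): a dict with "mtx" (3x3 intrinsics, pixels), "rvec" (rotation vector, rad) and "tvec" (3), from world to camera coordinates, as OpenCV has them. Camera axes: x right, y down, z forward; pixel columns grow to the right and rows downward; lengths in m; the calibration is good to about 2 mm. A picture is of the moment at which its call begins. camera_params takes no time and is no camera call.
- bot.job_done(): hands the job in; it is judged then, once.
The state is a dict: "time": time; "q": joint angles; "qd": joint speeds; "joint_efforts": joint torques, N m; "ee_pos": TCP position; "tcp_rot": TCP orientation; "wrist_force": force on the tool from outside, world axes, zero at the start; "torque": the same for the moment, N m; "opening": finger opening in m; "grasp_force": force on a finger pad.
Only numpy, scipy, OpenCV 4.12 (cv2) and the standard library are available. Lean on these libraries where they do the work, as an engineer would, in place of code of your own. Each camera call takes 0.05 s, during which the arm holds its last target. There are 200 camera calls.

### The job

With the long brush from the orange block, loosen the grit in the white cup by three full up-and-down strokes inside it, each from close to the bottom up towards the rim, and stand the brush back in the block. Then pull the grey sprung bin out from under the ledge by its black handle to about 40 degrees from upright and finish while still holding it steady there, so that I can tip the grit into it. Throughout, keep the cup standing where it is, and leave the dish, the case press and the tweezer alone.

Things in the scene. Friction and masses are not known exactly. Their poses are not given: they have to be found in the camera images.
- brush: Round brush 160 mm long, loose, 35 g, standing upright in the orange block's hole at the start. Origin: centre of the flat foot of its head; z runs up along the handle. Black head 16 mm across from 0 to 35 mm, steel ferrule 13 mm across from 35 to 53 mm, pale wooden round handle 12 mm across from 53 to 160 mm.
- stand: Orange silicone block, 90 x 90 x 50 mm high, fixed to the bench. Origin: centre of its underside. One upright round hole, 25 mm across, at its centre, open at the top and 40 mm deep, so a brush standing in it has its foot 10 mm above the bench.
- cup: White ceramic cup, straight round wall, 74 mm outside and 66 mm inside diameter, 80 mm high, inner floor 5 mm up, loose, 0.3 kg. Origin: centre of its underside; z up. The cup and the orange block stand one on the left and one on the right, either way round.
- ledge: Fixed steel ledge unit: top 120 mm high, 300 mm wide, 120 mm deep. Origin: on the bench, right below the middle of the hinge line of the grey bin under it. x points back under the ledge, away from the robot; y along the ledge and the hinge. Its front edge is at x = 12 mm; two glass-topped brass pots, up to 154 mm above the bench, stand on it at x = 105, y = +-120 mm.
- bin_hinge (a point): Middle of the bin's hinge line, 20 mm above the bench, straight above the ledge's origin. The hinge axis is the ledge's y axis. It has the ledge's axes.
- bin (a joint): Tilt in rad of the grey plastic bin (front panel 170 mm wide, 6 mm thick, top edge 100 mm above the hinge; tub 80 mm deep behind it): 0 shut, panel upright; grows as its top swings towards the robot (ledge -x) about the hinge at its foot; stop at 1.1. 0.70 is 40 degrees. A spring shuts it when let go; at 0.70 the handle has to be pulled with about 5 N.
- bin_grip (a point): Middle of the handle bar: a round black bar 10 mm across and 110 mm long, parallel to the hinge, in the plane of the panel, 130 mm from the hinge (150 mm above the bench when shut, 30 mm above the ledge's top), carried by two 10 mm posts 100 mm apart, 90 mm free between them. Room in front of, behind and above it.
- dish: White ceramic dish, 100 mm across, 22 mm high, loose; leave alone. Origin: centre of its underside.
- press: Silver case press, base 100 x 80 mm, about 207 mm high, loose, 1.6 kg; leave alone. Origin: centre of the base's underside.
- tweezer: Steel tweezer, 130 mm long, 8 mm high, lying on the bench in front of the ledge, loose; leave alone. Origin: about its middle, at bench level; x along it.
Things that resemble listed ones, but are neither listed nor needed, are in the scene too. There is more than one size of the stand; the one meant has the size given above. What is shaped like the brush but purple is not meant.

How it is judged:
By the outcome, as a careful person would: the job done as asked, in the order asked, and still so for the second after the job is handed in, while the arm keeps its last pose, push and grip.
It also fails if it takes over 64 s, if anything falls off the work surface, if the arm or the gripper's body presses on something with over 40 N, if the wrist force passes 120 N, or if a joint passes its speed limit or range.

## Working session

There is one attempt and no reset: what is moved stays moved. The work goes in short steps, Python scripts to look and compute and a tool call to move; the robot and the scene stay as the last step left them, time stands still between calls to the robot, and variables do not carry over. Pictures are saved under pics/ and viewed, at most 10 in all, crops included, and the job is handed in when it is done.

Besides the shell and the picture viewer there is one more tool, called by a JSON object that holds its "fn" and its "kwargs", one argument or row to a line. apply_moves: Moves the arm, as the interface text tells. Its arguments: {"type":"object","properties":{"motion":{"type":"array","items":{"type":"object","properties":{"jaw":{"type":"number"},"xyz":{"type":"array","items":{"type":"number"}},"twist":{"type":"number"}}}},"grip_force":{"type":"number"}},"required":["motion"]}

```bash
mkdir -p pics; ls
cat > h.py <<'E'
import numpy as np, cv2
from workcell import sensors, camera, camera_params, bot
def cloud(name):
    im,d=camera(name);p=camera_params(name)
    K=np.array(p["mtx"]);R=cv2.Rodrigues(np.array(p["rvec"],float))[0];t=np.array(p["tvec"],float).ravel()
    v,u=np.mgrid[:d.shape[0],:d.shape[1]]
    c=np.stack([(u-K[0,2])/K[0,0]*d,(v-K[1,2])/K[1,1]*d,d],-1)
    w=(c-t)@R
    w[d==0]=np.nan
    return im,w
def save(n,im): cv2.imwrite("pics/"+n,cv2.cvtColor(im,cv2.COLOR_RGB2BGR))
E
python3 - <<'E'
from h import *
for n in("scene","top"):
    im,w=cloud(n);save(n+".png",im);np.savez(n,im=im,w=w)
print(sensors.get_obs(),bot.tcp_to_tips)
E
```

```text
pics
{'time': 0.1, 'q': array([-6.68083879e+01,  5.00751630e+00,  1.00396921e+01,  9.50957816e+01,
       -1.51636496e-03,  9.00008919e+01]), 'qd': array([ 0.01995269, -0.03649994,  0.10331982,  0.00642159, -0.07473298,
       -0.04338687]), 'joint_efforts': array([ 1.47082548e-03, -5.21560693e+01,  4.65653121e+01,  1.60234049e-02,
        4.62129321e-05,  6.10194519e-06]), 'ee_pos': array([ 0.21652654, -0.5054166 ,  0.24766432]), 'tcp_rot': array([-1.79936394e+02,  1.51735414e-03,  2.31907219e+01]), 'wrist_force': array([-0.04161051, -0.34038884, -0.49896526]), 'torque': array([-0.00628066,  0.00285786,  0.01788463]), 'grasp_force': 0.0, 'opening': 0.085364982458092} 0.017
```

View pics/scene.png

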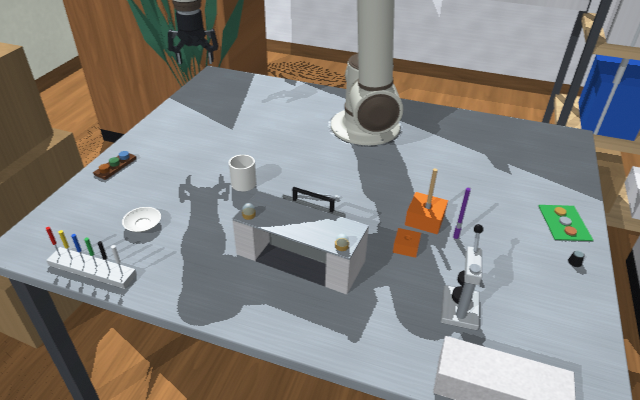

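View pics/top.png

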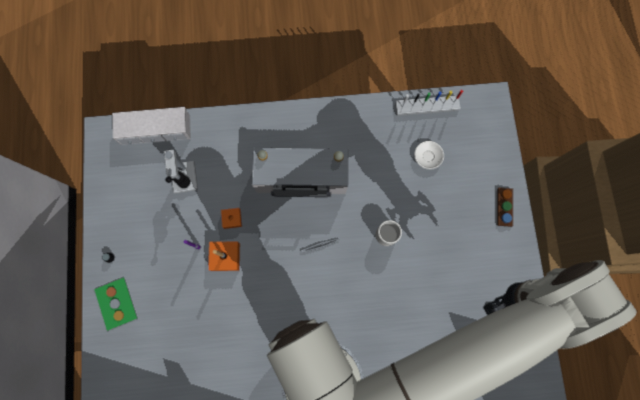

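The scene view shows the robot at the top. Candidates in that view:
- **Brush:** pale brush at (432,188), and the purple lookalike at (462,212).
- **Block:** large orange block at (427,211), and the small one at (408,242).
- **Cup:** white cup at (242,172), and the dish at (142,221).
- **Handle:** black bar at (313,197).

By the description I choose the pale brush in the larger block. In the top view these are the block at (224,256), cup at (389,232), handle at (301,190) and tweezer at (319,245). Next I measure them and check with a crop.

```bash
cat > m.py <<'E'
from h import *
def circ(P):
    A=np.c_[2*P,np.ones(len(P))];s=np.linalg.lstsq(A,(P**2).sum(1),rcond=None)[0];return s[:2],np.sqrt(s[2]+s[:2]@s[:2])
for n in("scene","top"):
    z=np.load(n+".npz");im=z["im"].astype(int);w=z["w"];hsv=cv2.cvtColor(z["im"],cv2.COLOR_RGB2HSV)
    Z=w[...,2]
    print(n)
    def box(u0,v0,u1,v1):
        m=np.zeros(Z.shape,bool);m[v0:v1,u0:u1]=1;return m
    B=dict(scene=dict(stand=(400,188,452,235),brush=(424,165,440,212),cup=(225,150,262,195),handle=(285,180,345,215),ledge=(230,190,375,260)),
           top=dict(stand=(203,236,244,275),brush=(210,245,232,268),cup=(374,216,406,248),handle=(265,180,335,200),ledge=(248,145,352,192)))[n]
    m=box(*B["stand"])&(hsv[...,0]<14)&(hsv[...,1]>180)&(Z>.04)&(Z<.06)
    P=w[m];r=cv2.minAreaRect(P[:,:2].astype(np.float32));print("stand",r,np.median(P[:,2]),m.sum())
    m=box(*B["brush"])&(Z>.06)&(Z<.19)
    P=w[m];print("brush n",len(P))
    for a in np.arange(.06,.18,.02):
        q=P[(P[:,2]>=a)&(P[:,2]<a+.02)]
        if len(q): print(a,q.mean(0).round(4),np.ptp(q,0).round(4),len(q))
    m=box(*B["cup"])&(Z>.074)&(Z<.09);P=w[m];print("cup",circ(P[:,:2]),P[:,:2].min(0),P[:,:2].max(0),P[:,2].max(),len(P))
    m=box(*B["handle"])&(Z>.143)&(Z<.165)&(im.sum(2)<200);P=w[m];print("handle",P.mean(0),cv2.minAreaRect(P[:,:2].astype(np.float32)),P[:,2].max(),len(P))
    m=box(*B["ledge"])&(abs(Z-.12)<.006);P=w[m];print("ledge",cv2.minAreaRect(P[:,:2].astype(np.float32)),len(P))
im=np.load("scene.npz")["im"][150:270,380:500];save("crop.png",cv2.resize(im,None,fx=4,fy=4,interpolation=2))
E
python3 m.py
```

```text
scene
stand ((0.42024266719818115, 0.28217658400535583), (0.09075871855020523, 0.09934528917074203), 86.98189544677734) 0.04865787712000719 586
brush n 170
0.06 [0.425  0.284  0.0699] [0.0121 0.0115 0.0195] 30
0.08 [0.4244 0.2835 0.09  ] [0.0098 0.0115 0.0196] 28
0.1 [0.425  0.2834 0.1103] [0.0092 0.0113 0.0178] 29
0.12000000000000001 [0.4244 0.2837 0.1301] [0.0093 0.0112 0.0188] 31
0.14 [0.4252 0.2837 0.1509] [0.0072 0.0112 0.0189] 30
0.16000000000000003 [0.4225 0.2838 0.1668] [0.015  0.0111 0.0112] 22
cup (array([ 0.44428913, -0.24933103]), np.float64(0.034539625257638984)) [ 0.40348632 -0.285818  ] [ 0.4805187  -0.21278986] 0.08191194605438247 120
handle [0.60071545 0.02113053 0.15100726] ((0.5999660491943359, 0.020272087305784225), (0.11007744818925858, 0.011725708842277527), 84.3875732421875) 0.1565922786876996 176
ledge ((0.6624831557273865, 0.013192102313041687), (0.30076444149017334, 0.1417376548051834), 84.77420806884766) 4382
top
stand ((0.41889679431915283, 0.27820783853530884), (0.09339701384305954, 0.08641495555639267), 84.79224395751953) 0.05004980034433671 695
brush n 49
0.06 [0.4117 0.2865 0.0648] [0.03   0.0388 0.0159] 9
0.08 [0.4191 0.2762 0.0919] [0.0089 0.0093 0.0164] 7
0.1 [0.4194 0.2745 0.1123] [0.0057 0.0039 0.0164] 5
0.12000000000000001 [0.4194 0.2757 0.1309] [0.0092 0.0069 0.0168] 7
0.14 [0.4206 0.2754 0.1519] [0.0089 0.0047 0.0163] 5
0.16000000000000003 [0.4215 0.2786 0.1688] [0.0115 0.0112 0.0095] 16
cup (array([ 0.44452245, -0.25451995]), np.float64(0.034801116441474746)) [ 0.40781528 -0.29107853] [ 0.4806437  -0.21939084] 0.0895784298999706 96
handle [0.5981608  0.01572684 0.15403161] ((0.5980560183525085, 0.01596389338374138), (0.10742983222007751, 0.010272340849041939), 82.61760711669922) 0.1640313964801956 114
ledge ((0.6628282070159912, 0.010297566652297974), (0.29713174700737, 0.13882051408290863), 84.07990264892578) 3245
```

View pics/crop.png

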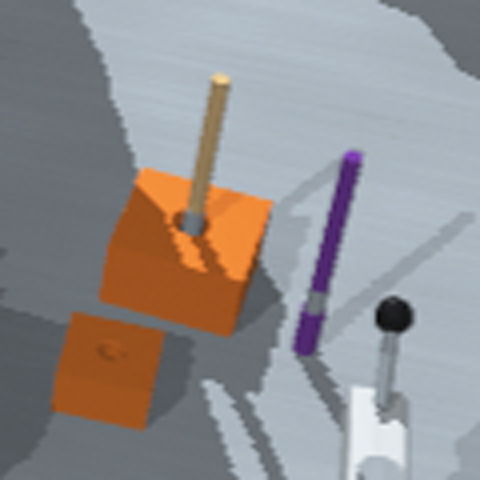

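The crop confirms it: pale brush with steel ferrule in the larger block, with the purple one standing free and the small block empty. Moving towards the brush.

{"fn": "apply_moves", "kwargs": {
  "motion": [
    {"jaw":0,"xyz":[36,-46,0],"twist":-0.18},
    {"jaw":0,"xyz":[71,-92,0],"twist":-0.36},
    {"jaw":0,"xyz":[106,-137,0],"twist":-0.54},
    {"jaw":0,"xyz":[142,-183,0],"twist":-0.72},
    {"jaw":0,"xyz":[177,-229,0],"twist":-0.9}
  ],
  "grip_force": 30
}}

```text
time: 0.72
ee_pos: [0.2891, -0.2236, 0.248]
tcp_rot: [180.0, -0.0, 75.1]
wrist_force: [1.8, -0.8, -0.2]
opening: 0.0429
grasp_force: 0.0
```

```bash
cat > go.py <<'E'
# usage: go.py x y z yaw -> shift (mm) in current tool axes and twist (rad)
import sys
from h import *
from scipy.spatial.transform import Rotation as Rn
o=sensors.get_obs();R=Rn.from_euler("xyz",o["tcp_rot"],degrees=True).as_matrix()
x=np.array(list(map(float,sys.argv[1:4])));
tw=-np.deg2rad(float(sys.argv[4])-o["tcp_rot"][2])
print("shift",(R.T@(x-o["ee_pos"])*1000).round(1),"twist",round(tw,3),"at",o["ee_pos"].round(4),o["tcp_rot"].round(2),"t",round(o["time"],2),"F",o["wrist_force"].round(1),"open",round(o["opening"],4))
E
python3 go.py .4205 .28 .248 84
```

```text
shift [ 5.205e+02 -2.800e+00  1.000e-01] twist -0.156 at [ 0.2891 -0.2236  0.248 ] [ 1.7999e+02 -1.0000e-02  7.5060e+01] t 0.72 F [ 1.8 -0.8 -0.2] open 0.0429
```

{"fn": "apply_moves", "kwargs": {
  "motion": [
    {"jaw":0,"xyz":[55,0,0],"twist":-0.08},
    {"jaw":0,"xyz":[110,-1,0],"twist":-0.156},
    {"jaw":0,"xyz":[165,-1,0],"twist":-0.156},
    {"jaw":0,"xyz":[220,-1,0],"twist":-0.156},
    {"jaw":0,"xyz":[275,-2,0],"twist":-0.156}
  ]
}}

```text
time: 1.35
ee_pos: [0.3595, 0.0424, 0.2482]
tcp_rot: [180.0, 0.0, 83.7]
wrist_force: [0.4, -0.5, -0.4]
opening: 0.0425
grasp_force: 0.0
```

```bash
python3 go.py .4205 .28 .248 84
```

```text
shift [2.429e+02 3.460e+01 2.000e-01] twist -0.005 at [0.3595 0.0424 0.2482] [179.98   0.    83.71] t 1.35 F [ 0.4 -0.5 -0.4] open 0.0425
```

{"fn": "apply_moves", "kwargs": {
  "motion": [
    {"jaw":0,"xyz":[55,8,0],"twist":0},
    {"jaw":0,"xyz":[110,16,0],"twist":0},
    {"jaw":0,"xyz":[165,24,0],"twist":0},
    {"jaw":0,"xyz":[220,31,0],"twist":0},
    {"jaw":0,"xyz":[243,35,0],"twist":0}
  ]
}}

```text
time: 1.98
ee_pos: [0.4209, 0.2807, 0.2472]
tcp_rot: [-179.9, 0.0, 83.8]
wrist_force: [-0.1, -0.5, 0.2]
opening: 0.0432
grasp_force: 0.0
```

```bash
python3 go.py .4205 .28 .135 84
python3 - <<'E'
from h import *
for n in("scene","top"):
    im,w=cloud(n)
    B=dict(scene=(405,130,455,235),top=(195,225,255,285))[n]
    c=im[B[1]:B[3],B[0]:B[2]];c=cv2.resize(c,(300,int(300*c.shape[0]/c.shape[1])),interpolation=2)
    a=np.zeros((630,300,3),np.uint8) ;a[:min(630,c.shape[0])]=c[:630];
    if n=="scene": A=a
save("near.png",np.hstack([A,a])[:600])
E
```

```text
shift [-7.000e-01 -1.000e-01  1.122e+02] twist -0.003 at [0.4209 0.2807 0.2472] [-1.7993e+02  4.0000e-02  8.3830e+01] t 1.98 F [-0.1 -0.5  0.2] open 0.0432
```

View pics/near.png

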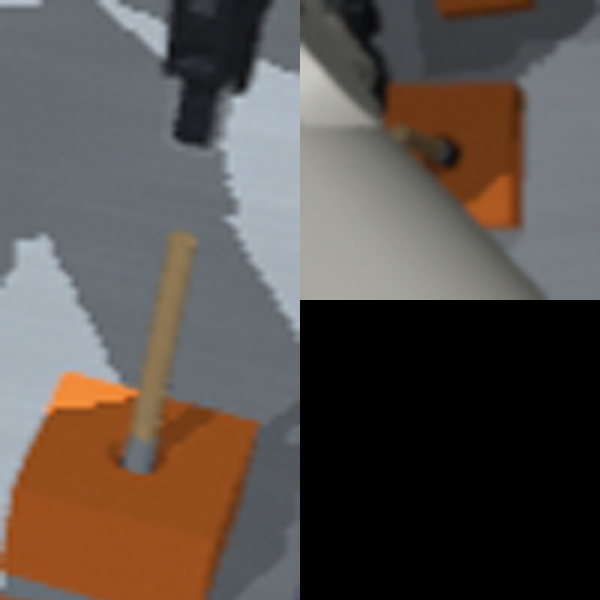

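The left panel of the close view shows the gripper at (195,130), in line above the handle top at (180,240). The foot sits slightly off-centre in the hole, towards the left (+y). I descend, then grip.

{"fn": "apply_moves", "kwargs": {
  "motion": [
    {"jaw":0,"xyz":[0,0,40],"twist":0},
    {"jaw":0,"xyz":[0,0,85],"twist":0},
    {"jaw":0,"xyz":[0,0,114],"twist":0},
    {"jaw":-0.9,"xyz":[0,0,114],"twist":0},
    {"jaw":-0.9,"xyz":[0,0,114],"twist":0}
  ],
  "grip_force": 30
}}

```text
time: 2.7
ee_pos: [0.4213, 0.278, 0.1358]
tcp_rot: [179.9, -0.1, 83.7]
wrist_force: [-0.5, 0.3, 1.2]
opening: 0.0114
grasp_force: 29.2
```

{"fn": "apply_moves", "kwargs": {
  "motion": [
    {"jaw":-0.9,"xyz":[0,0,0],"twist":0},
    {"jaw":-0.9,"xyz":[0,0,0],"twist":0}
  ]
}}

```text
time: 2.95
ee_pos: [0.4213, 0.2784, 0.1353]
tcp_rot: [179.9, -0.1, 83.7]
wrist_force: [-1.1, 0.2, -1.1]
opening: 0.0111
grasp_force: 29.2
```

{"fn": "apply_moves", "kwargs": {
  "motion": [
    {"jaw":-0.9,"xyz":[0,0,-25],"twist":0},
    {"jaw":-0.9,"xyz":[0,0,-60],"twist":0},
    {"jaw":-0.9,"xyz":[0,0,-105],"twist":0},
    {"jaw":-0.9,"xyz":[-30,2,-115],"twist":0},
    {"jaw":-0.9,"xyz":[-70,4,-115],"twist":0}
  ]
}}

```text
time: 3.58
ee_pos: [0.4176, 0.2081, 0.2508]
tcp_rot: [179.9, -0.1, 83.8]
wrist_force: [0.4, -0.9, -2.1]
opening: 0.0112
grasp_force: 29.3
```

```bash
python3 go.py .4445 -.252 .25 84
python3 - <<'E'
from h import *
im,w=cloud("scene");save("lift.png",cv2.resize(im[80:260,200:480],None,fx=2.5,fy=2.5,interpolation=2))
E
```

```text
shift [-4.545e+02  7.650e+01  4.000e-01] twist -0.004 at [0.4176 0.2081 0.2508] [ 1.7989e+02 -7.0000e-02  8.3790e+01] t 3.58 F [ 0.4 -0.9 -2.1] open 0.0112
```

View pics/lift.png

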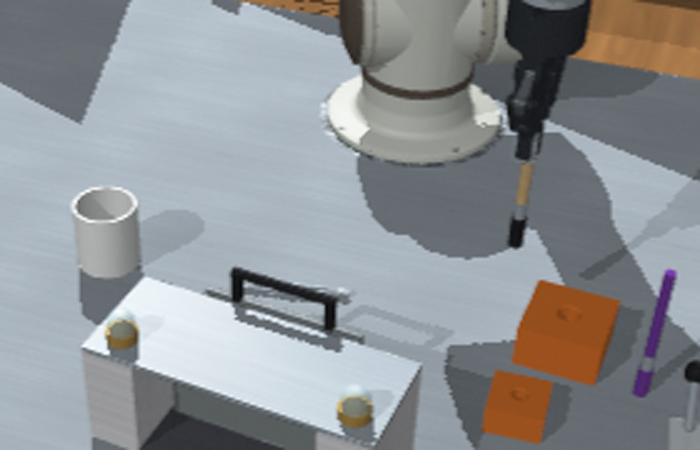

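The brush hangs straight in the gripper, with its head at (518,232) in the crop. The cup at (106,230) has not moved. Carrying the brush to the cup.

{"fn": "apply_moves", "kwargs": {
  "motion": [
    {"jaw":-0.9,"xyz":[-50,8,0],"twist":0},
    {"jaw":-0.9,"xyz":[-100,17,0],"twist":0},
    {"jaw":-0.9,"xyz":[-150,25,0],"twist":0},
    {"jaw":-0.9,"xyz":[-200,33,0],"twist":0},
    {"jaw":-0.9,"xyz":[-250,42,0],"twist":0}
  ]
}}

```text
time: 4.25
ee_pos: [0.4315, -0.0465, 0.2499]
tcp_rot: [179.9, -0.0, 83.7]
wrist_force: [0.4, 0.8, -0.6]
opening: 0.0109
grasp_force: 29.3
```

{"fn": "apply_moves", "kwargs": {
  "motion": [
    {"jaw":-0.9,"xyz":[-50,8,0],"twist":0},
    {"jaw":-0.9,"xyz":[-100,17,0],"twist":0},
    {"jaw":-0.9,"xyz":[-150,26,0],"twist":0},
    {"jaw":-0.9,"xyz":[-190,32,0],"twist":0},
    {"jaw":-0.9,"xyz":[-204,34,0],"twist":0}
  ]
}}

```text
time: 4.88
ee_pos: [0.4427, -0.2533, 0.2492]
tcp_rot: [-180.0, 0.0, 83.6]
wrist_force: [0.0, 0.7, -0.3]
opening: 0.011
grasp_force: 29.3
```

```bash
python3 go.py .4445 -.252 .135 84
python3 - <<'E'
from h import *
im,w=cloud("scene");save("cup.png",cv2.resize(im[80:210,180:300],None,fx=4,fy=4,interpolation=2))
E
```

```text
shift [  1.5   1.6 114.2] twist -0.008 at [ 0.4427 -0.2533  0.2492] [-179.99    0.     83.57] t 4.88 F [ 0.   0.7 -0.3] open 0.011
```

View pics/cup.png

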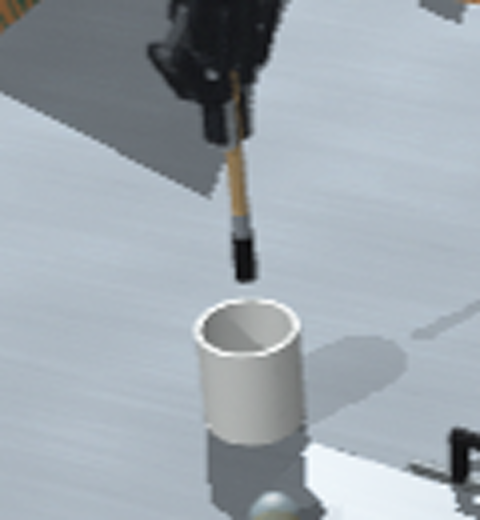

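The brush head at (244,258) is above the middle of the cup mouth at (248,325). Going in and stroking.

{"fn": "apply_moves", "kwargs": {
  "motion": [
    {"jaw":-0.9,"xyz":[1,1,50],"twist":0},
    {"jaw":-0.9,"xyz":[1,1,85],"twist":0},
    {"jaw":-0.9,"xyz":[1,1,108],"twist":0},
    {"jaw":-0.9,"xyz":[1,1,115],"twist":0},
    {"jaw":-0.9,"xyz":[1,1,115],"twist":0}
  ]
}}

```text
time: 5.55
ee_pos: [0.4442, -0.25, 0.1349]
tcp_rot: [180.0, 0.0, 83.7]
wrist_force: [0.8, -1.0, -0.8]
opening: 0.0111
grasp_force: 29.4
```

{"fn": "apply_moves", "kwargs": {
  "motion": [
    {"jaw":-0.9,"xyz":[0,0,-30],"twist":0},
    {"jaw":-0.9,"xyz":[0,0,-58],"twist":0},
    {"jaw":-0.9,"xyz":[0,0,-58],"twist":0},
    {"jaw":-0.9,"xyz":[0,0,-25],"twist":0},
    {"jaw":-0.9,"xyz":[0,0,1],"twist":0}
  ]
}}

```text
time: 6.18
ee_pos: [0.4441, -0.2504, 0.1324]
tcp_rot: [180.0, 0.0, 83.7]
wrist_force: [0.0, 0.2, -0.0]
opening: 0.0111
grasp_force: 29.4
```

{"fn": "apply_moves", "kwargs": {
  "motion": [
    {"jaw":-0.9,"xyz":[0,0,0],"twist":0},
    {"jaw":-0.9,"xyz":[0,0,-30],"twist":0},
    {"jaw":-0.9,"xyz":[0,0,-59],"twist":0},
    {"jaw":-0.9,"xyz":[0,0,-59],"twist":0},
    {"jaw":-0.9,"xyz":[0,0,-25],"twist":0}
  ]
}}

```text
time: 6.8
ee_pos: [0.4455, -0.2513, 0.1607]
tcp_rot: [179.7, 0.1, 83.7]
wrist_force: [-0.4, -0.3, -1.5]
opening: 0.0111
grasp_force: 29.4
```

{"fn": "apply_moves", "kwargs": {
  "motion": [
    {"jaw":-0.9,"xyz":[0,0,25],"twist":0},
    {"jaw":-0.9,"xyz":[0,0,25],"twist":0},
    {"jaw":-0.9,"xyz":[0,0,-5],"twist":0},
    {"jaw":-0.9,"xyz":[0,0,-34],"twist":0},
    {"jaw":-0.9,"xyz":[0,0,-34],"twist":0}
  ]
}}

```text
time: 7.42
ee_pos: [0.4451, -0.2511, 0.1958]
tcp_rot: [179.7, 0.1, 83.7]
wrist_force: [-0.8, -0.3, -1.1]
opening: 0.0112
grasp_force: 29.4
```

{"fn": "apply_moves", "kwargs": {
  "motion": [
    {"jaw":-0.9,"xyz":[0,0,30],"twist":0},
    {"jaw":-0.9,"xyz":[0,0,59],"twist":0},
    {"jaw":-0.9,"xyz":[0,0,59],"twist":0},
    {"jaw":-0.9,"xyz":[0,0,59],"twist":0}
  ]
}}

```text
time: 7.92
ee_pos: [0.4442, -0.2506, 0.1343]
tcp_rot: [180.0, 0.0, 83.7]
wrist_force: [0.2, 0.4, 0.7]
opening: 0.0111
grasp_force: 29.7
```

{"fn": "apply_moves", "kwargs": {
  "motion": [
    {"jaw":-0.9,"xyz":[0,0,-40],"twist":0},
    {"jaw":-0.9,"xyz":[0,0,-80],"twist":0},
    {"jaw":-0.9,"xyz":[0,0,-116],"twist":0},
    {"jaw":-0.9,"xyz":[30,-5,-116],"twist":0},
    {"jaw":-0.9,"xyz":[80,-13,-116],"twist":0}
  ]
}}

```text
time: 8.55
ee_pos: [0.4402, -0.1696, 0.2509]
tcp_rot: [179.9, 0.0, 83.6]
wrist_force: [-0.0, 0.3, -0.2]
opening: 0.0108
grasp_force: 29.7
```

{"fn": "apply_moves", "kwargs": {
  "motion": [
    {"jaw":-0.9,"xyz":[50,-8,0],"twist":0},
    {"jaw":-0.9,"xyz":[100,-17,0],"twist":0},
    {"jaw":-0.9,"xyz":[150,-25,0],"twist":0},
    {"jaw":-0.9,"xyz":[200,-33,0],"twist":0},
    {"jaw":-0.9,"xyz":[250,-41,0],"twist":0}
  ]
}}

```text
time: 9.18
ee_pos: [0.4265, 0.085, 0.2509]
tcp_rot: [179.9, -0.0, 83.7]
wrist_force: [0.5, -0.5, -0.0]
opening: 0.0112
grasp_force: 29.7
```

```bash
python3 go.py .4212 .2786 .25 83.7
```

```text
shift [191.8 -26.5   1. ] twist -0.0 at [0.4265 0.085  0.2509] [ 1.7987e+02 -4.0000e-02  8.3690e+01] t 9.18 F [ 0.5 -0.5 -0. ] open 0.0112
```

{"fn": "apply_moves", "kwargs": {
  "motion": [
    {"jaw":-0.9,"xyz":[50,-7,0],"twist":0},
    {"jaw":-0.9,"xyz":[100,-14,0],"twist":0},
    {"jaw":-0.9,"xyz":[150,-21,0],"twist":0},
    {"jaw":-0.9,"xyz":[190,-26,0],"twist":0},
    {"jaw":-0.9,"xyz":[190,-26,0],"twist":0}
  ]
}}

```text
time: 9.8
ee_pos: [0.4214, 0.2774, 0.25]
tcp_rot: [180.0, -0.0, 83.9]
wrist_force: [-0.0, -0.2, 0.7]
opening: 0.0112
grasp_force: 29.7
```

```bash
python3 go.py .4212 .2780 .135 83.7;  python3 - <<'E'
from h import *
im,w=cloud("scene");save("ins.png",cv2.resize(im[110:240,390:490],None,fx=4,fy=4,interpolation=2))
E
```

```text
shift [  0.5  -0.3 115. ] twist 0.003 at [0.4214 0.2774 0.25  ] [ 1.7998e+02 -4.0000e-02  8.3880e+01] t 9.8 F [-0.  -0.2  0.7] open 0.0112
```

View pics/ins.png

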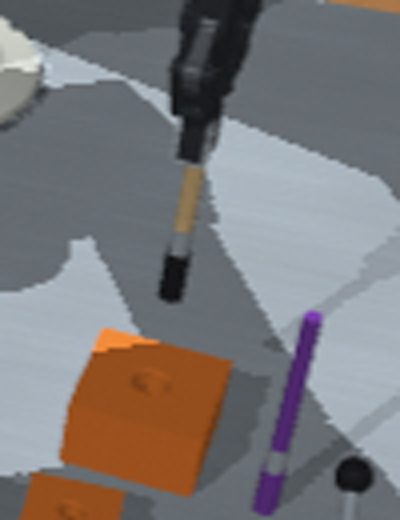

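The head at (171,297) projects down onto about (155,383), against the hole centre at (151,382). That is 2 mm or less to the +y side, so I shift 1 mm the other way and insert.

{"fn": "apply_moves", "kwargs": {
  "motion": [
    {"jaw":-0.9,"xyz":[-1,0,40],"twist":0},
    {"jaw":-0.9,"xyz":[-1,0,65],"twist":0},
    {"jaw":-0.9,"xyz":[-1,0,80],"twist":0},
    {"jaw":-0.9,"xyz":[-1,0,95],"twist":0},
    {"jaw":-0.9,"xyz":[-1,0,105],"twist":0}
  ]
}}

```text
time: 10.48
ee_pos: [0.4217, 0.2739, 0.1441]
tcp_rot: [180.0, -0.0, 83.7]
wrist_force: [-0.0, 0.8, 0.5]
opening: 0.0112
grasp_force: 29.8
```

{"fn": "apply_moves", "kwargs": {
  "motion": [
    {"jaw":-0.9,"xyz":[0,0,6],"twist":0},
    {"jaw":-0.9,"xyz":[0,0,10],"twist":0},
    {"jaw":-0.9,"xyz":[0,0,10],"twist":0}
  ]
}}

```text
time: 10.85
ee_pos: [0.4216, 0.2742, 0.1344]
tcp_rot: [180.0, -0.0, 83.7]
wrist_force: [-1.2, 0.3, -1.1]
opening: 0.0113
grasp_force: 29.8
```

{"fn": "apply_moves", "kwargs": {
  "motion": [
    {"jaw":-0.6,"xyz":[0,0,0],"twist":0},
    {"jaw":-0.3,"xyz":[0,0,0],"twist":0},
    {"jaw":-0.1,"xyz":[0,0,0],"twist":0},
    {"jaw":-0.1,"xyz":[0,0,-30],"twist":0},
    {"jaw":-0.1,"xyz":[0,0,-70],"twist":0}
  ]
}}

```text
time: 11.48
ee_pos: [0.421, 0.2738, 0.2044]
tcp_rot: [-179.9, 0.1, 83.7]
wrist_force: [0.9, 0.6, 0.8]
opening: 0.0384
grasp_force: 0.0
```

```bash
python3 go.py .5135 .0266 .25 84.2;  python3 - <<'E'
from h import *
im,w=cloud("scene");save("rel.png",cv2.resize(im[80:260,200:480],None,fx=2.5,fy=2.5,interpolation=2))
E
```

```text
shift [-235.6  119.   -45.5] twist -0.009 at [0.421  0.2738 0.2044] [-1.7992e+02  7.0000e-02  8.3700e+01] t 11.47 F [0.9 0.6 0.8] open 0.0384
```

View pics/rel.png

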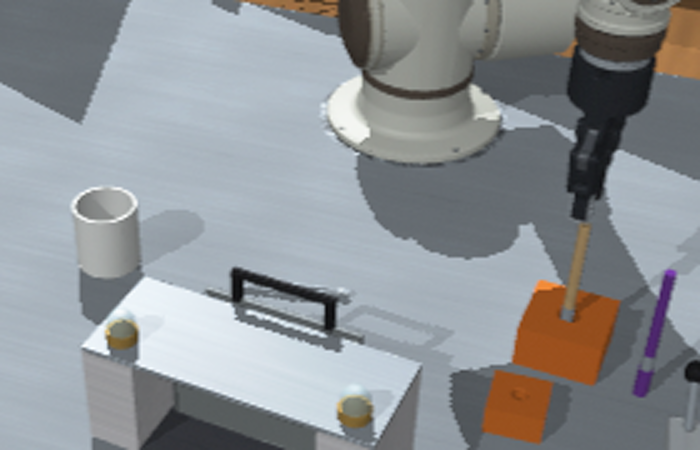

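The brush stands upright in the block (crop (577,270)) and the cup is undisturbed at (106,230). Next, the bin handle.

{"fn": "apply_moves", "kwargs": {
  "motion": [
    {"jaw":-0.1,"xyz":[0,0,-45],"twist":0},
    {"jaw":-0.1,"xyz":[-40,35,-45],"twist":0},
    {"jaw":-0.1,"xyz":[-80,70,-45],"twist":0},
    {"jaw":-0.1,"xyz":[-120,105,-45],"twist":0},
    {"jaw":-0.1,"xyz":[-160,140,-45],"twist":0}
  ]
}}

```text
time: 12.15
ee_pos: [0.5439, 0.0982, 0.2494]
tcp_rot: [180.0, -0.0, 83.7]
wrist_force: [-0.5, 0.6, 0.1]
opening: 0.0385
grasp_force: 0.0
```

{"fn": "apply_moves", "kwargs": {
  "motion": [
    {"jaw":-0.1,"xyz":[-40,34,0],"twist":0},
    {"jaw":-0.1,"xyz":[-75,65,0],"twist":0},
    {"jaw":-0.1,"xyz":[-75,65,0],"twist":0}
  ]
}}

```text
time: 12.52
ee_pos: [0.6006, 0.0154, 0.2481]
tcp_rot: [-179.9, 0.0, 83.5]
wrist_force: [-0.1, -0.3, 0.4]
opening: 0.0381
grasp_force: 0.0
```

```bash
python3 go.py .599 .018 .158 84.2
python3 - <<'E'
from h import *
im,w=cloud("scene");save("bin.png",cv2.resize(im[130:250,240:380],None,fx=4,fy=4,interpolation=2))
E
```

```text
shift [ 2.4 -1.8 90.1] twist -0.012 at [0.6006 0.0154 0.2481] [-1.7994e+02  3.0000e-02  8.3500e+01] t 12.53 F [-0.1 -0.3  0.4] open 0.0381
```

View pics/bin.png

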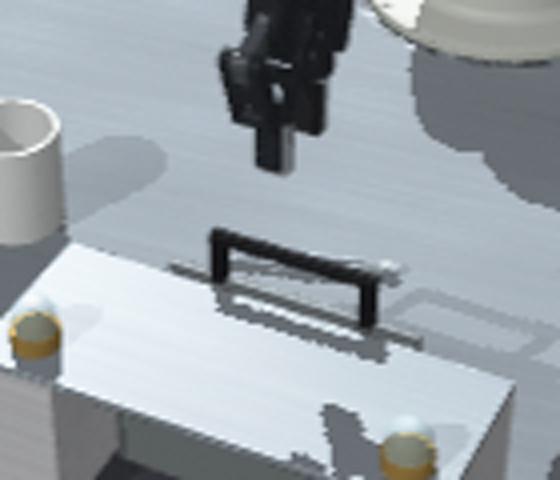

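The fingers at (275,170) are above the bar, whose middle is at (294,255), so I shift a few mm towards +y while descending.

{"fn": "apply_moves", "kwargs": {
  "motion": [
    {"jaw":-0.1,"xyz":[4,-2,40],"twist":-0.01},
    {"jaw":-0.1,"xyz":[4,-2,75],"twist":-0.01},
    {"jaw":-0.1,"xyz":[4,-2,90],"twist":-0.01},
    {"jaw":-0.1,"xyz":[4,-2,90],"twist":-0.01}
  ]
}}

```text
time: 13.08
ee_pos: [0.5974, 0.0228, 0.1591]
tcp_rot: [-179.9, 0.0, 84.3]
wrist_force: [-0.6, 0.2, 0.4]
opening: 0.0385
grasp_force: 0.0
```

{"fn": "apply_moves", "kwargs": {
  "motion": [
    {"jaw":-0.5,"xyz":[0,0,0],"twist":0},
    {"jaw":-0.95,"xyz":[0,0,0],"twist":0},
    {"jaw":-0.95,"xyz":[0,0,0],"twist":0},
    {"jaw":-0.95,"xyz":[0,0,0],"twist":0},
    {"jaw":-0.95,"xyz":[0,0,0],"twist":0}
  ],
  "grip_force": 40
}}

```text
time: 13.7
ee_pos: [0.598, 0.0224, 0.1611]
tcp_rot: [179.9, -0.0, 84.3]
wrist_force: [-2.5, 1.1, 5.1]
opening: 0.0082
grasp_force: 39.1
```

The opening of 8 mm and the 5 N upward push mean the tips are pinching above the bar's middle. I re-grip 6 mm lower.

{"fn": "apply_moves", "kwargs": {
  "motion": [
    {"jaw":-0.3,"xyz":[0,0,0],"twist":0},
    {"jaw":-0.3,"xyz":[0,0,6],"twist":0},
    {"jaw":-0.95,"xyz":[0,0,6],"twist":0},
    {"jaw":-0.95,"xyz":[0,0,6],"twist":0},
    {"jaw":-0.95,"xyz":[0,0,6],"twist":0}
  ],
  "grip_force": 40
}}

```text
time: 14.32
ee_pos: [0.5977, 0.0222, 0.1528]
tcp_rot: [-180.0, 0.0, 84.3]
wrist_force: [0.8, -0.1, -3.4]
opening: 0.0086
grasp_force: 38.9
```

{"fn": "apply_moves", "kwargs": {
  "motion": [
    {"jaw":-0.95,"xyz":[0,0,0],"twist":0},
    {"jaw":-0.95,"xyz":[0,0,0],"twist":0}
  ]
}}

```text
time: 14.58
ee_pos: [0.5977, 0.0222, 0.1528]
tcp_rot: [-180.0, 0.0, 84.3]
wrist_force: [0.2, -0.7, -7.3]
opening: 0.0083
grasp_force: 38.8
```

{"fn": "apply_moves", "kwargs": {
  "motion": [
    {"jaw":-0.95,"xyz":[0,-9.1,0.3],"twist":0},
    {"jaw":-0.95,"xyz":[0,-18.1,1.3],"twist":0},
    {"jaw":-0.95,"xyz":[0,-27.1,2.9],"twist":0},
    {"jaw":-0.95,"xyz":[0,-35.9,5.1],"twist":0},
    {"jaw":-0.95,"xyz":[0,-44.6,7.9],"twist":0}
  ]
}}

```text
time: 15.2
ee_pos: [0.5541, 0.0267, 0.1466]
tcp_rot: [179.8, -0.0, 84.3]
wrist_force: [8.8, -1.0, -4.8]
opening: 0.0082
grasp_force: 38.9
```

```bash
python3 go.py .5534 .0267 .145 84.3
```

```text
shift [-0.1 -0.7  1.6] twist -0.001 at [0.5541 0.0267 0.1466] [ 1.7977e+02 -2.0000e-02  8.4260e+01] t 15.2 F [ 8.8 -1.  -4.8] open 0.0082
```

{"fn": "apply_moves", "kwargs": {
  "motion": [
    {"jaw":-0.95,"xyz":[0,-8.4,3.4],"twist":0},
    {"jaw":-0.95,"xyz":[0,-16.6,7.4],"twist":0},
    {"jaw":-0.95,"xyz":[0,-24.5,11.9],"twist":0},
    {"jaw":-0.95,"xyz":[0,-32.0,17.1],"twist":0},
    {"jaw":-0.95,"xyz":[0,-39.1,22.7],"twist":0}
  ]
}}

```text
time: 15.82
ee_pos: [0.5155, 0.0307, 0.1248]
tcp_rot: [179.7, -0.0, 84.3]
wrist_force: [6.0, -1.5, 6.0]
opening: 0.0085
grasp_force: 40.0
```

{"fn": "apply_moves", "kwargs": {
  "motion": [
    {"jaw":-0.95,"xyz":[0,0,0],"twist":0},
    {"jaw":-0.95,"xyz":[0,0,0],"twist":0},
    {"jaw":-0.95,"xyz":[0,0,0],"twist":0},
    {"jaw":-0.95,"xyz":[0,0,0],"twist":0}
  ]
}}

```text
time: 16.32
ee_pos: [0.5153, 0.0307, 0.1248]
tcp_rot: [179.8, -0.0, 84.3]
wrist_force: [2.6, 0.3, 6.8]
opening: 0.0083
grasp_force: 39.9
```

```bash
python3 go.py .514 .031 .122 84.3
python3 - <<'E'
from h import *
a=np.load("scene.npz")
im,w=cloud("scene");save("end.png",cv2.resize(im[120:270,200:470],None,fx=2.9,fy=2.9,interpolation=2))
# panel angle: fit plane of bin points in front of ledge, expressed in ledge frame
y=np.deg2rad(-5.8);ex=np.array([np.cos(y),np.sin(y)]);ey=np.array([-ex[1],ex[0]])
for n in("scene","top"):
    im,w=(im,w) if n=="scene" else cloud("top")
    q=w[...,:2]-[.599,.018];L=np.stack([q@ex,q@ey,w[...,2]],-1)
    dark=(im.astype(int).sum(2)<200)
    for s in(1,-1):
        m=dark&(abs(L[...,1]-s*45)<0) if 0 else dark&(s*L[...,1]>.025)&(s*L[...,1]<.06)&(L[...,2]>.10)&(L[...,2]<.15)&(L[...,0]<-.04)&(L[...,0]>-.12)
        P=L[m]
        if len(P)>3: print(n,s,len(P),P.mean(0).round(4),P[P[:,2].argmax()].round(4))
E
```

```text
shift [ 0.1 -1.3  2.8] twist -0.0 at [0.5153 0.0307 0.1248] [ 1.7977e+02 -4.0000e-02  8.4280e+01] t 16.32 F [2.6 0.3 6.8] open 0.0083
scene 1 79 [-0.0757  0.0461  0.1156] [-0.0773  0.0328  0.1291]
scene -1 63 [-0.0762 -0.0436  0.1153] [-0.0814 -0.0362  0.1256]
```

View pics/end.png

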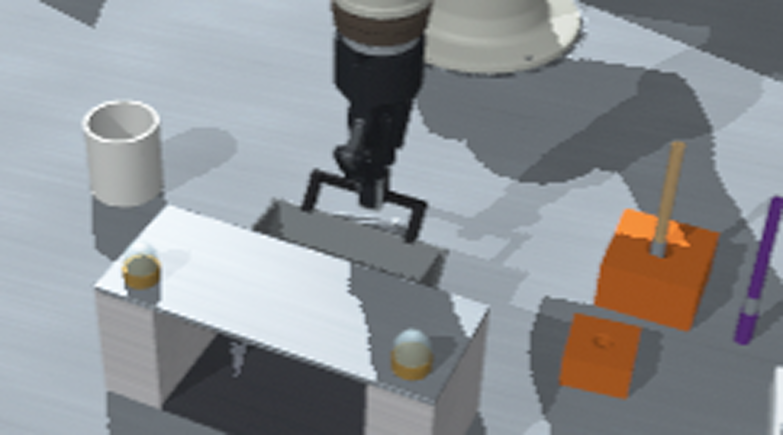

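The bin is open, with the handle bar at (370,195) held between the fingers. The bar has moved about 83 mm out on a 130 mm radius, which is roughly 0.69 rad, and it is steady. The brush stands in the block at (668,195) and the cup is in place at (123,150).

```bash
python3 -c "
from workcell import bot;print(bot.job_done())"
```

```text
the job is handed in; nothing more can be done
None
```

I handed the job in at about 16 s: the brush made three full strokes in the cup and is back in the orange block, and the grey bin is held steady by its handle at about 0.69 rad (40°); the cup is where it was, and I did not touch the dish, press or tweezer.

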